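# Walk the bench scale up to its fence

### The job

Move the bench scale up to the steel fence: first lift the handled dosing can off it and set it down gently in the middle of the round rubber mat beside it. Then creep the empty scale forward by pushing its near face alternately to the left and right of the display, never pressing the display and never letting the scale slew more than about 25 degrees from square with the fence, until its whole far edge is flush against the fence. Finally set the can gently back in the middle of the scale's platform, keeping it upright throughout and leaving the black lamp, the wand and the tape roll where they are.

Things in the scene. Friction and masses are not known exactly. Their poses are not given: they have to be found in the camera images.
- can: Closed stainless dosing can (about 0.6 kg), 90 mm diameter, 102 mm high, with a rigid fixed arched bail handle of 12 mm dark round bar over it and a short spout on its +x side reaching 68 mm from the axis. Starts standing on the scale. Origin: centre of its underside; z up; the handle spans along its y axis.
- can_handle (a point): Middle of the can handle's top bar, 165 mm above the can's underside. The bar (12 mm thick) is straight and level for 66 mm along the can's y axis; 57 mm of free space between it and the lid below. Same axes as the can.
- scale: Loose, heavy (1.6 to 2.5 kg) flat-based bench scale, a grey block with a flat bare aluminium platform as its whole top: 150 mm (its x) by 210 mm (its y) by 50 mm high. Origin: centre of its underside; x points from its near face (display side) to its far edge, y left, z up. It slides on its base with about 10 to 20 N; pushed near one corner it also turns, about a point somewhat beyond its middle on the other side.
- display: Black display unit fixed in the middle of the scale's near face: sticks out 40 mm towards the robot, 70 mm wide, its top 39 mm above the bench. Origin: middle of its back, on the scale's near face, 5 mm above the bench. The bare near face either side of it is 70 mm wide.
- far_left (a point): The scale's far left vertical edge (scale x = +75 mm, y = +105 mm), 20 mm above the bench.
- far_right (a point): The scale's far right vertical edge (scale x = +75 mm, y = -105 mm), 20 mm above the bench.
- fence: Fixed dark steel angle fence beyond the scale, 520 mm long, 40 mm high. Origin: middle of its near face at bench level; its x axis points away from the robot, square to that face, y along it. The scale is home when its far edge lies against this face.
- mat: Round black rubber mat fixed on the bench to the left or right of the scale, 176 mm diameter, 4 mm thick. Origin: centre of its underside, at bench level.
- lamp: Bystander: black upright inspection lamp, 50 x 56 x 140 mm, on the other side of the scale from the mat. Origin: centre of its underside.
- wand: Bystander: cleaning wand with black handle and green sponge-shaped head, 235 mm long, lying on the right. Origin: at bench level, near its middle; x along it towards the head.
- tape: Bystander: roll of brown tape lying flat on the left, 100 mm diameter, 45 mm high. Origin: centre of its underside.
There are look-alikes about, which are no part of the job. Leave any yellow look-alike of the can alone. Leave any blue look-alike of the mat alone.

How it is judged:
On the way, in this order (a step that is already met when the one before it is completed fails the run):
1. the can stands upright and released, wholly on the rubber mat (horizontal distance between can and mat below 0.043 m and height (world z) of can below 0.008 m and angle between can's own z axis and vertical below 0.1 rad and contact force between the fingers and can below 0.1 N and linear speed of can below 0.03 m/s), for 0.2 s.
2. the scale's far edge is flush with the fence while the can stands on the mat (x of each of far_left, far_right in the frame of fence above -0.006 m and linear speed of scale below 0.02 m/s and horizontal distance between can and mat below 0.043 m and height (world z) of can below 0.008 m and angle between can's own z axis and vertical below 0.1 rad), for 0.2 s.
At the end, for the whole second after the job is handed in: The scale's far edge is within 6 mm of the fence at both corners, and the can stands upright (within 0.1 rad), released and at rest on the scale's platform, its axis within 30 mm of the platform's middle (x of each of far_left, far_right in the frame of fence above -0.006 m and linear speed of scale below 0.02 m/s and horizontal distance between can and scale below 0.03 m and z of can in the frame of scale between 0.045 and 0.056 m and angle between can's own z axis and vertical below 0.1 rad and contact force between the fingers and can below 0.1 N and linear speed of can below 0.03 m/s); the robot touches nothing.
It fails at once if the display is pressed (over 2 N) (contact force between any of the fingers, the arm and display above 2 N).
It fails at once if the scale slews more than about 25 degrees (0.45 rad) from square with the fence (angle between the x axis of scale and the x axis of fence, either way round above 0.45 rad).
It fails at once if the can tips more than 0.4 rad (angle between can's own z axis and vertical above 0.4 rad).
It fails at once if the can is dropped or banged down (over 70 N) (contact force between can and scale above 70 N or contact force between can and mat above 70 N).
It fails at once if the lamp, the wand or the tape roll is shifted more than 30 mm (distance of any of lamp, wand, tape from where it was at the start of the episode above 0.03 m).
It also fails if it takes over 72 s, if anything falls off the work surface, if the arm or the gripper's body presses on something with over 40 N, if the wrist force passes 120 N, or if a joint passes its speed limit or range.

### The arm

A 6-joint arm with a two-finger parallel gripper is mounted at the origin on the work surface. World frame = base frame: x ahead of the robot, y to its left, z up, the work surface at z = 0. Lengths are in m, angles in rad, forces in N, time in s.
With the tool pointing down it reaches from about 0.375 to 0.9 m from the base axis. Payload 3.1 kg.
Tool frame: the origin (TCP) lies on the front face of the gripper's body, between the roots of the fingers; the fingertips stand 73 mm ahead of it and the grasp point (between the pads) lies 54 mm ahead of it (manip.finger_overhang is the distance from the TCP to the fingertips, in m); z points along the fingers, y is the direction in which the jaws open and shut (so a half turn about z gives the same grasp; the last joint's range is limited). The gripper opens to 85 mm and grips with 20 to 120 N. Pads are 22 mm wide; open, the fingers measure 114 mm over their backs; the gripper's body (76 mm by 85 mm) begins 54 mm behind the grasp point. The pads swing forward as they close: fully open they stand 13 mm farther back than shut.
Start: joints at [1.095, 0.527, 1.433, -0, 1.181, -0.178], TCP at [0.183, 0.598, 0.304] pointing down, gripper open.
Joint ranges: [-3.08, 3.08], [-0.75, 2.2], [0.22, 2.44], [-1.43, 4.57], [0, 2.65], [-2.85, 2.85]. Speed limits (rad/s): [2.79, 2.79, 3.14, 3.14, 3.14, 3.14].

### API

Orientations are given as a unit quaternion [x, y, z, w].
In Python, from station import manip gives the robot as it stands.
- The arm moves only by the tool apply_moves, never from a script. Its argument "increments" is a list that holds one entry, the list of rows, each a list of 4 numbers: the shift along the tool's x, y, z in m, then the turn about the tool's z in degrees. In form: [[[dx, dy, dz, spin], ...]]. A call has 1 to 5 rows; each row shifts and turns the pose as measured when the row begins, along the tool's axes as they then stand; what a row does not reach is not made up. A row lasts 1/10 s, in which the tool goes at most 50 mm and 8.59 degrees, less where a joint would pass 70% of its speed; a pose out of reach is approached as far as the arm can. A call with a gripper value outside its range is refused whole. "fingers" is the opening, from 0 (shut) to 1 (fully open), set as the call begins (left out, the last holds). The fingers move at their own pace and stop on an object; "newtons" is the grip in N (left out, the last holds). Time passes only in rows, so rows that do not move let the fingers close. It gives the time, the measured TCP pose, the force and the opening at its end, in the units of the state.
- manip.sense(): the state, without advancing time (a new reading comes with each control period).
- manip.snapshot(name): name is "scene" or "top"; returns (picture, depth): 384x512x3 uint8, red, green, blue; 384x512 float32, m along the optical axis (not along the pixel's ray), 0 where there is no reading.
- manip.camera_model(name): a dict with "mtx" (3x3 intrinsics, pixels), "distortion" ([k1, k2, p1, p2, k3] as OpenCV has them; the pictures are not rectified), "R" (3x3) and "t" (3): a world point X has camera coordinates R X + t. Camera axes: x right, y down, z forward; pixel columns grow to the right and rows downward; lengths in m; the calibration is good to about 2 mm. A picture is of the moment at which its call begins. camera_model takes no time and is no camera call.
- manip.sign_off(): hands the job in, once; it reports no verdict.
The state is a dict: "t": time; "q": joint angles; "qd": joint speeds; "tau": joint torques, N m; "tcp_pos": TCP position; "tool_rot": TCP orientation; "force": force on the tool from outside, world axes, zero at the start; "ft_torque": the same for the moment, N m; "finger_gap": opening from 0.0 (shut) to 1.0 (fully open).
Only numpy, scipy, OpenCV 4.12 (cv2) and the standard library are available. Lean on these libraries where they do the work, as an engineer would, in place of code of your own. Each camera call takes 0.05 s, during which the arm holds its last target.

## Working session

There is one attempt and no reset: what is moved stays moved. The work goes in short steps, Python scripts to look and compute and a tool call to move; the robot and the scene stay as the last step left them, time stands still between calls to the robot, and variables do not carry over. Pictures are saved under pics/ and viewed, and the job is handed in when it is done.

Besides the shell and the picture viewer there is one more tool, called after "Call:" as a command line: name --argument value ..., lists and objects as JSON in quotes. apply_moves: Moves the arm, as the interface text tells. Its arguments: {"type":"object","properties":{"increments":{"type":"array","items":{"type":"array","items":{"type":"array","items":{"type":"number"}}}},"fingers":{"type":"number"},"newtons":{"type":"number"}},"required":["increments"]}

```bash
mkdir -p pics; ls
cat > h.py <<'E'
import numpy as np, cv2
from station import manip
def cam(n):
    c=manip.camera_model(n); return {k:np.array(v,float) for k,v in c.items()}
def snap(n,tag):
    im,d=manip.snapshot(n); np.savez(f'{n}_{tag}.npz',im=im,d=d)
    cv2.imwrite(f'pics/{n}_{tag}.png',cv2.cvtColor(im,cv2.COLOR_RGB2BGR)); return im,d
def ray(n,uv):
    c=cam(n); uv=np.array(uv,float).reshape(-1,1,2)
    p=cv2.undistortPoints(uv,c['mtx'],c['distortion']).reshape(-1,2)
    d=np.c_[p,np.ones(len(p))]@c['R']; o=-c['R'].T@c['t']; return o,d
def onplane(n,uv,z):
    o,d=ray(n,uv); return o+d*((z-o[2])/d[:,2])[:,None]
def withdepth(n,uv,dep):
    o,d=ray(n,uv); return o+d*np.array(dep).reshape(-1,1)
def proj(n,X):
    c=cam(n); r,_=cv2.Rodrigues(c['R']); return cv2.projectPoints(np.array(X,float).reshape(-1,1,3),r,c['t'],c['mtx'],c['distortion'])[0].reshape(-1,2)
def cloud(n,d):
    v,u=np.mgrid[0:384,0:512]; uv=np.c_[u.ravel(),v.ravel()]
    X=withdepth(n,uv,d.ravel()); X[d.ravel()==0]=np.nan; return X.reshape(384,512,3)
E
python3 - <<'E'
from h import *
for n in('scene','top'): snap(n,'0'); c=cam(n); print(n,-c['R'].T@c['t'],c['R'][2])
s=manip.sense();print(s)
E
```

```text
pics
scene [1.36389097 0.0341593  0.88353266] [-0.73932982 -0.03864272 -0.67223371]
top [0.46856019 0.01270592 1.12545509] [ 0.07359518 -0.01739299 -0.99713652]
{'t': 0.1, 'q': array([ 1.09553196e+00,  5.28399361e-01,  1.43378802e+00, -5.75023176e-07,
        1.18140179e+00, -1.78521244e-01]), 'qd': array([ 1.62442585e-05, -1.34443773e-03, -1.17559885e-03,  4.26930892e-05,
        1.02542441e-03,  4.83806203e-04]), 'tau': array([-4.24687978e-04, -4.43305314e+01, -1.78585339e+01, -2.97769484e-04,
        3.95158888e-03,  2.16582592e-06]), 'tcp_pos': array([0.18250242, 0.59722834, 0.30301085]), 'tool_rot': array([ 1.47827601e-01,  9.89012641e-01, -9.45482500e-04, -3.20291532e-04]), 'force': array([0.21245033, 0.04991827, 0.25566173]), 'ft_torque': array([-0.00387696, -0.01387577,  0.02884487]), 'finger_gap': 0.9986938236073526}
```

View pics/scene_0.png

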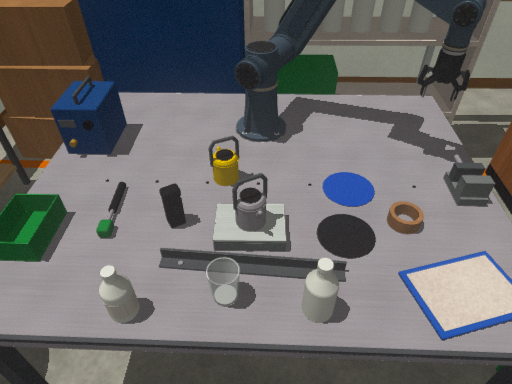

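View pics/top_0.png

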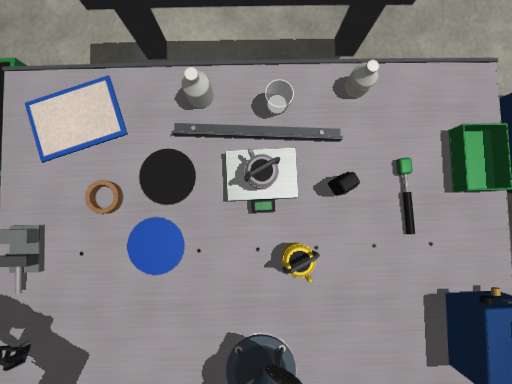

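The top view shows the steel can on the grey scale at about (262,170), with a yellow look-alike can at (299,260). The black mat is at (167,177) and a blue disc at (155,246). The fence runs along (175..340,130), the lamp is at (344,183), the wand at (406,195) and the tape at (103,197). The steel can on the scale and the black disc fit the description, and I'll confirm both in a crop.

Run:
```python
from h import *
a=np.load('top_0.npz');im=cv2.cvtColor(a['im'],cv2.COLOR_RGB2BGR)
cv2.imwrite('pics/crop_top0.png',cv2.resize(im[110:230,130:370],None,fx=3.3,fy=3.3,interpolation=cv2.INTER_CUBIC))
b=np.load('scene_0.npz');im=cv2.cvtColor(b['im'],cv2.COLOR_RGB2BGR)
cv2.imwrite('pics/crop_sc0.png',cv2.resize(im[165:285,155:355],None,fx=4,fy=4,interpolation=cv2.INTER_CUBIC))
X=cloud('top',a['d']); 
for uv in [(240,190),(285,160),(167,177),(262,165),(220,131),(200,230)]: print(uv,X[uv[1],uv[0]].round(4))
```

```text
(240, 190) [0.5381 0.0492 0.0516]
(285, 160) [ 0.6246 -0.0868  0.0505]
(167, 177) [0.5869 0.2758 0.0028]
(262, 165) [ 0.5886 -0.013   0.2205]
(220, 131) [0.7272 0.1093 0.0045]
(200, 230) [0.4214 0.1759 0.003 ]
```

View pics/crop_top0.png

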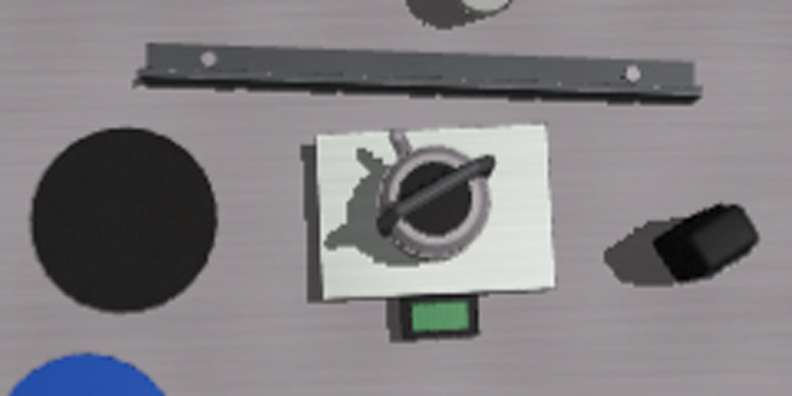

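View pics/crop_sc0.png

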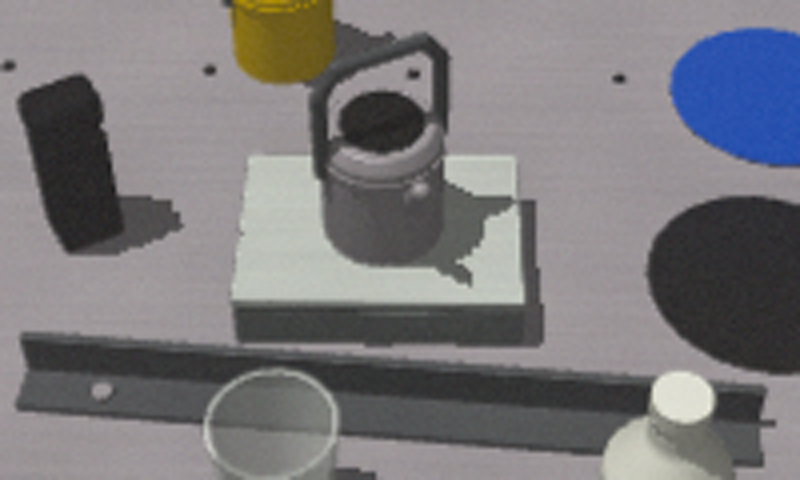

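The crops confirm the choice. The steel can with the dark handle stands on the scale, its bar running from about (245,177) to (278,159) in the top view. The black mat is at (167,177). Next I'll measure them.

```bash
cat >> h.py <<'E'
def rect_scale(X,im,z=0.05):
    # platform: bright greenish-white, height near z
    m=((im.min(2)>150)&(abs(X[...,2]-z)<0.012)).astype(np.uint8)
    m[:,:]*=1; n,l,st,_=cv2.connectedComponentsWithStats(m)
    k=1+np.argmax(st[1:,4]); ys,xs=np.where(l==k)
    c=cv2.convexHull(np.c_[xs,ys].astype(np.float32)).reshape(-1,2)
    P=onplane('top',c,z)[:,:2]
    r=cv2.minAreaRect((P*1000).astype(np.float32)); return r,st[k],P
E
python3 - <<'E'
from h import *
a=np.load('top_0.npz');im=a['im'];X=cloud('top',a['d'])
b=np.load('scene_0.npz');Y=cloud('scene',b['d'])
print('scale',rect_scale(X,im)[:2]); r=rect_scale(X,im)[0]; print(cv2.boxPoints(r))
# mat
g=im.max(2)<60; m=np.zeros(g.shape,np.uint8); m[140:215,130:205]=g[140:215,130:205]
c=max(cv2.findContours(m,0,2)[0],key=cv2.contourArea).reshape(-1,2)
P=onplane('top',c,0.004)[:,:2]; print('mat',cv2.minEnclosingCircle((P*1000).astype(np.float32)),P.mean(0))
for nm,Z in(('top',X),('scene',Y)):
    s=(Z[...,2]>0.185)&(Z[...,2]<0.235)&(abs(Z[...,0]-.58)<.09)&(abs(Z[...,1]+.01)<.09)
    q=Z[s]; mu=q[:,:2].mean(0); u,sv,vt=np.linalg.svd(q[:,:2]-mu); pr=(q[:,:2]-mu)@vt[0]
    print('handle',nm,len(q),mu,'mid',mu+vt[0]*(pr.max()+pr.min())/2,np.degrees(np.arctan2(vt[0][1],vt[0][0])),np.ptp(pr),np.percentile(q[:,2],[5,50,95]))
    # spout : z between 
    s=(Z[...,2]>0.03)&(Z[...,2]<0.06)&(Z[...,0]>.66)&(Z[...,0]<.78)&(abs(Z[...,1])<.3)
    q=Z[s]; print('fence',nm,len(q), q.min(0),q.max(0))
    if len(q)>50:
        lo=q
        ys=np.linspace(-.2,.25,10); e=[(np.mean(sel:=lo[abs(lo[:,1]-y)<.02][:,1]),np.percentile(lo[abs(lo[:,1]-y)<.02][:,0],[2,50,98])) for y in ys if (abs(lo[:,1]-y)<.02).sum()>5]
        for t in e: print(t[0].round(3),t[1].round(4))
    s=(Z[...,2]>0.1)&(Z[...,2]<0.16)&(Z[...,0]>.5)&(Z[...,0]<.68)&(Z[...,1]<-.14)&(Z[...,1]>-.3); q=Z[s];print('lamp',q.min(0),q.max(0),np.median(q,0))
    s=(Z[...,2]>0.1)&(Z[...,2]<0.17)&(Z[...,0]>.3)&(Z[...,0]<.48)&(abs(Z[...,1]+.1)<.1); q=Z[s];print('yellow',q.min(0),q.max(0))
E
```

```text
scale (((585.9613037109375, -15.653663635253906), (148.73033142089844, 208.5247344970703), 1.2943401336669922), array([ 226,  148,   72,   53, 2091], dtype=int32))
[[ 509.25995    86.9023  ]
 [ 513.9703   -121.56923 ]
 [ 662.66266  -118.209625]
 [ 657.95233    90.2619  ]]
mat ((589.7103271484375, 275.2485046386719), 86.40736389160156) [0.59153499 0.27051393]
handle top 189 [ 0.58262911 -0.01094029] mid [ 0.58334166 -0.01224264] 118.68405078446592 0.10321768355770483 [0.20050712 0.21899805 0.22308738]
fence top 613 [ 0.66005079 -0.26362835  0.0300359 ] [0.7797596  0.25434824 0.05675074]
-0.2 [0.6909 0.6941 0.698 ]
-0.151 [0.6931 0.6979 0.7019]
-0.098 [0.6602 0.6986 0.7796]
-0.054 [0.6691 0.7034 0.7779]
0.001 [0.6601 0.7047 0.7105]
0.048 [0.7039 0.708  0.7122]
0.101 [0.707  0.7106 0.7168]
0.15 [0.7102 0.714  0.7178]
0.2 [0.7128 0.7166 0.7218]
0.242 [0.7152 0.7191 0.7224]
lamp [ 0.5162396  -0.28110066  0.10002685] [ 0.57903706 -0.22075923  0.14479326] [ 0.54759965 -0.24837914  0.13778623]
yellow [ 0.30137227 -0.16147837  0.10000026] [ 0.37144705 -0.06585304  0.16999817]
handle scene 195 [ 0.59045502 -0.01776457] mid [ 0.58915759 -0.01535687] -61.68119763457038 0.1017988010908274 [0.19051381 0.21509924 0.22142617]
fence scene 1073 [ 0.66000345 -0.26678042  0.03008646] [0.77991111 0.24998513 0.0595745 ]
-0.201 [0.6918 0.6988 0.7023]
-0.149 [0.694  0.7016 0.7051]
-0.099 [0.6606 0.6986 0.7788]
-0.053 [0.6602 0.7038 0.7796]
-0.001 [0.6602 0.7056 0.7133]
0.049 [0.6602 0.7105 0.7167]
0.099 [0.6607 0.7157 0.7193]
0.15 [0.7118 0.7187 0.7228]
0.217 [0.7165 0.7212 0.7256]
0.24 [0.7177 0.7239 0.7268]
lamp [ 0.52750635 -0.28415448  0.10084666] [ 0.58196467 -0.22244656  0.14309054] [ 0.56245902 -0.24917368  0.13272195]
yellow [ 0.30239854 -0.16430017  0.10000938] [ 0.37592673 -0.06779712  0.16988804]
```

```bash
cat >> h.py <<'E'
from scipy.spatial.transform import Rotation as Ro
def go(x,y,z,jaw=None):
    s=manip.sense(); R=Ro.from_quat(s['tool_rot']).as_matrix(); p=s['tcp_pos']
    d=R.T@(np.array([x,y,z])-p); a=np.degrees(np.arctan2(R[1,1],R[0,1]))
    print('t',round(s['t'],2),'tcp',p.round(4),'jawang',round(a,2),'tilt',R[:,2].round(3),'gap',round(s['finger_gap'],3),'F',s['force'].round(1))
    print('toolframe delta',(d*1000).round(1),'mm', '' if jaw is None else 'spin %.2f deg'%((a-jaw+90)%180-90))
    for yv in('x','y'): pass
E
python3 -c "
from h import *
go(.586,-.014,.335,28.5)"
```

```text
t 0.1 tcp [0.1825 0.5972 0.303 ] jawang 73.0 tilt [-0.001 -0.002 -1.   ] gap 0.999 F [0.2 0.  0.3]
toolframe delta [-564.6 -466.6  -31.3] mm spin 44.50 deg
```

Call:
apply_moves --increments '[[[-0.03, -0.025, -0.01, 0], [-0.036, -0.03, -0.01, 0], [-0.036, -0.03, -0.01, 0], [-0.036, -0.03, 0, 0], [-0.036, -0.03, 0, 0]]]' --fingers 1 --newtons 90

```text
t: 0.6
tcp_pos: [0.3069, 0.4063, 0.331]
tool_rot: [0.142, 0.99, -0.002, -0.001]
force: [1.5, 0.0, 0.2]
finger_gap: 1.001
```

Call:
apply_moves --increments '[[[-0.036, -0.03, 0, 0], [-0.036, -0.03, 0, 0], [-0.036, -0.03, 0, 0], [-0.036, -0.03, 0, 0], [-0.036, -0.03, 0, 0]]]'

```text
t: 1.1
tcp_pos: [0.4402, 0.203, 0.3306]
tool_rot: [0.141, 0.99, -0.002, -0.002]
force: [-0.2, -0.0, -0.3]
finger_gap: 0.998
```

```bash
python3 -c "
from h import *
go(.586,-.014,.335,28.5)"
```

```text
t 1.1 tcp [0.4402 0.203  0.3306] jawang 73.74 tilt [-0.004 -0.003 -1.   ] gap 0.998 F [-0.2 -0.  -0.3]
toolframe delta [-200.7 -167.5   -4.3] mm spin 45.24 deg
```

Call:
apply_moves --increments '[[[-0.036, -0.03, 0, 0], [-0.036, -0.03, 0, 0], [-0.036, -0.03, 0, 0], [-0.036, -0.03, 0, 0], [-0.025, -0.021, 0, 0]]]'

```text
t: 1.6
tcp_pos: [0.5665, 0.0098, 0.3292]
tool_rot: [0.143, 0.99, -0.002, -0.003]
force: [0.1, 0.6, 0.6]
finger_gap: 1.001
```

Call:
apply_moves --increments '[[[0, 0, 0, 8], [0, 0, 0, 8], [0, 0, 0, 8], [0, 0, 0, 8], [0, 0, 0, 8]]]'

```text
t: 2.1
tcp_pos: [0.5691, 0.0026, 0.326]
tool_rot: [0.489, 0.872, -0.003, -0.003]
force: [0.3, 0.1, -0.2]
finger_gap: 1.0
```

```bash
python3 -c "
from h import *
go(.586,-.014,.335,28.5)"
```

```text
t 2.1 tcp [0.5691 0.0026 0.326 ] jawang 31.43 tilt [-0.009 -0.003 -1.   ] gap 1.0 F [ 0.3  0.1 -0.2]
toolframe delta [-23.    5.7  -9.1] mm spin 2.93 deg
```

Call:
apply_moves --increments '[[[-0.013, 0.004, 0, 3], [-0.01, 0.002, 0, 0], [0, 0, 0.02, 0], [0, 0, 0.02, 0], [0, 0, 0.005, 0]]]'

```text
t: 2.6
tcp_pos: [0.5859, -0.0157, 0.2793]
tool_rot: [0.512, 0.859, -0.004, -0.003]
force: [0.3, -0.1, 1.3]
finger_gap: 0.995
```

```bash
python3 -c "
from h import *
go(.586,-.014,.269,28.5)
snap('top','1');snap('scene','1')
for n,a in(('top',(110,210,190,330)),('scene',(130,250,170,330))):
    im=cv2.imread(f'pics/{n}_1.png')[a[0]:a[1],a[2]:a[3]]; cv2.imwrite(f'pics/c_{n}_1.png',cv2.resize(im,None,fx=3.5,fy=3.5))
"
```

```text
t 2.6 tcp [ 0.5859 -0.0157  0.2793] jawang 28.42 tilt [-0.009 -0.003 -1.   ] gap 0.995 F [ 0.3 -0.1  1.3]
toolframe delta [ 1.4  1.  10.3] mm spin -0.08 deg
```

View pics/c_scene_1.png

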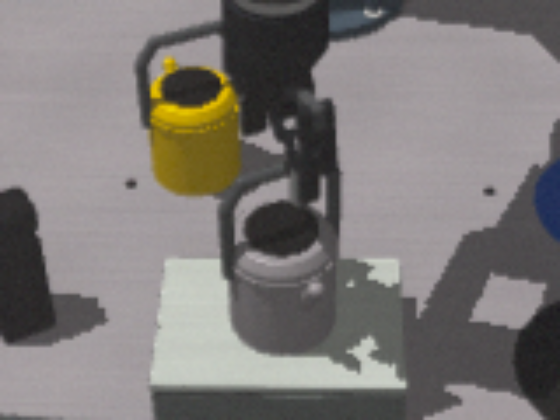

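View pics/c_top_1.png

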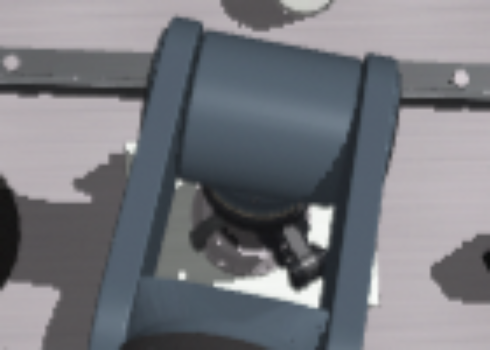

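The scene crop shows the two fingers straddling the bar, front finger at (308,190) and rear at (255,125), centred on the handle. I'll lower a little and close.

Call:
apply_moves --increments '[[[0.001, 0.001, 0.01, 0], [0, 0, 0.002, 0], [0, 0, 0, 0]]]'

```text
t: 3.0
tcp_pos: [0.5877, -0.0143, 0.2694]
tool_rot: [0.512, 0.859, -0.003, -0.001]
force: [0.8, -0.2, 0.0]
finger_gap: 0.995
```

Call:
apply_moves --increments '[[[0, 0, 0, 0], [0, 0, 0, 0], [0, 0, 0, 0], [0, 0, 0, 0], [0, 0, 0, 0]]]' --fingers 0 --newtons 90

```text
t: 3.5
tcp_pos: [0.5882, -0.0143, 0.271]
tool_rot: [0.511, 0.859, -0.003, 0.0]
force: [-1.5, -0.9, 0.5]
finger_gap: 0.141
```

Call:
apply_moves --increments '[[[0, 0, 0, 0], [0, 0, 0, 0], [0, 0, 0, 0]]]'

```text
t: 3.8
tcp_pos: [0.5877, -0.0145, 0.2711]
tool_rot: [0.511, 0.859, -0.003, -0.0]
force: [-0.3, -1.0, 1.8]
finger_gap: 0.105
```

```bash
python3 -c "
from h import *
go(.586,-.014,.29,28.5)"
```

```text
t 3.8 tcp [ 0.5877 -0.0145  0.2711] jawang 28.51 tilt [-0.003 -0.005 -1.   ] gap 0.105 F [-0.3 -1.   1.8]
toolframe delta [  1.2  -1.3 -18.9] mm spin 0.01 deg
```

Call:
apply_moves --increments '[[[0, 0, -0.004, 0], [0, 0, -0.006, 0], [0, 0, -0.01, 0], [0, 0, -0.015, 0], [0, 0, -0.015, 0]]]'

```text
t: 4.3
tcp_pos: [0.585, -0.0133, 0.3182]
tool_rot: [0.511, 0.859, -0.005, -0.007]
force: [-0.5, -0.3, -4.1]
finger_gap: 0.11
```

```bash
python3 -c "
from h import *
go(.5897,.2752,.33,28.5)
snap('scene','2')
im=cv2.imread('pics/scene_2.png')[110:270,150:390]; cv2.imwrite('pics/c_scene_2.png',cv2.resize(im,None,fx=3,fy=3))
"
```

```text
t 4.3 tcp [ 0.585  -0.0133  0.3182] jawang 28.5 tilt [-0.016 -0.001 -1.   ] gap 0.11 F [-0.5 -0.3 -4.1]
toolframe delta [251.4 141.6 -12.3] mm spin 0.00 deg
```

View pics/c_scene_2.png

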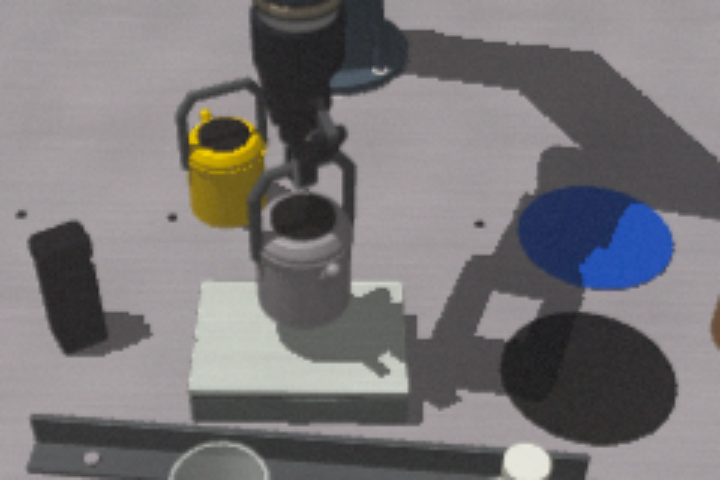

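The can hangs upright, clear of the platform. I'm carrying it to the mat.

Call:
apply_moves --increments '[[[0.009, 0.005, 0, 0], [0.018, 0.01, 0, 0], [0.022, 0.0125, 0, 0], [0.022, 0.0125, 0, 0], [0.022, 0.0125, 0, 0]]]'

```text
t: 4.85
tcp_pos: [0.5878, 0.0956, 0.32]
tool_rot: [0.514, 0.858, -0.004, -0.004]
force: [-0.7, -0.0, -6.0]
finger_gap: 0.105
```

Call:
apply_moves --increments '[[[0.022, 0.0125, 0, 0], [0.022, 0.0125, 0, 0], [0.022, 0.0125, 0, 0], [0.022, 0.0125, 0, 0], [0.022, 0.0125, 0, 0]]]'

```text
t: 5.35
tcp_pos: [0.587, 0.2314, 0.3152]
tool_rot: [0.514, 0.858, -0.006, -0.008]
force: [-0.5, 0.5, -5.1]
finger_gap: 0.11
```

```bash
python3 -c "
from h import *
go(.5897,.2752,.31,28.5)"
```

```text
t 5.35 tcp [0.587  0.2314 0.3152] jawang 28.2 tilt [-0.02  -0.001 -1.   ] gap 0.11 F [-0.5  0.5 -5.1]
toolframe delta [37.3 23.2  5.1] mm spin -0.30 deg
```

Call:
apply_moves --increments '[[[0.018, 0.011, 0, 0], [0.012, 0.007, 0, 0], [0.007, 0.004, 0, 0], [0, 0, 0.02, 0], [0, 0, 0.02, 0]]]'

```text
t: 5.85
tcp_pos: [0.5863, 0.2832, 0.2743]
tool_rot: [0.511, 0.86, -0.004, -0.009]
force: [0.3, 0.3, -5.5]
finger_gap: 0.109
```

```bash
python3 -c "
from h import *
go(.5897,.2752,.225,28.5)
snap('scene','3');snap('top','3')
im=cv2.imread('pics/scene_3.png')[110:290,250:450]; cv2.imwrite('pics/c_scene_3.png',cv2.resize(im,None,fx=3,fy=3))
"
```

```text
t 5.85 tcp [0.5863 0.2832 0.2743] jawang 28.55 tilt [-0.019  0.002 -1.   ] gap 0.109 F [ 0.3  0.3 -5.5]
toolframe delta [-9.2 -0.  49.2] mm spin 0.05 deg
```

View pics/c_scene_3.png

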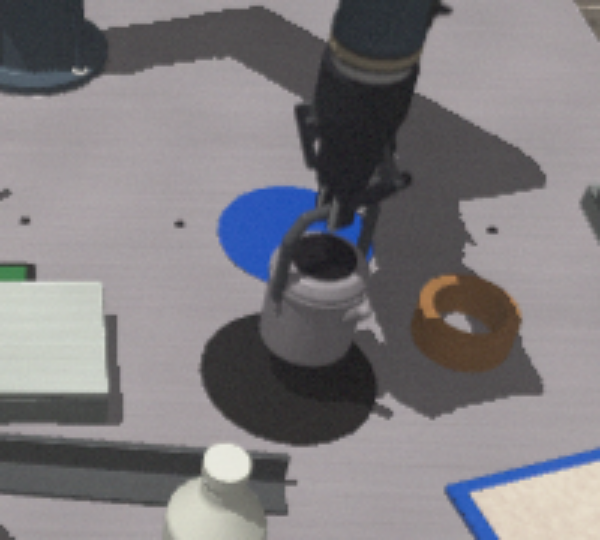

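The can hangs over the black mat, with its base at crop (310,355) and the mat centre at (290,375). I'm correcting by 9 mm and lowering.

Call:
apply_moves --increments '[[[-0.006, 0, 0.01, 0], [-0.003, 0, 0.012, 0], [0, 0, 0.01, 0], [0, 0, 0.006, 0], [0, 0, 0, 0]]]'

```text
t: 6.45
tcp_pos: [0.5899, 0.2722, 0.2322]
tool_rot: [0.512, 0.859, -0.006, -0.01]
force: [-0.8, -0.3, -5.4]
finger_gap: 0.11
```

```bash
python3 -c "
from h import *
go(.5897,.2752,.225,28.5)
"
```

```text
t 6.45 tcp [0.5899 0.2722 0.2322] jawang 28.36 tilt [-0.023  0.001 -1.   ] gap 0.11 F [-0.8 -0.3 -5.4]
toolframe delta [2.7 1.4 7.2] mm spin -0.14 deg
```

Call:
apply_moves --increments '[[[0, 0, 0.003, 0], [0, 0, 0.003, 0], [0, 0, 0.001, 0]]]'

```text
t: 6.75
tcp_pos: [0.5904, 0.2724, 0.2258]
tool_rot: [0.512, 0.859, -0.005, -0.009]
force: [-0.6, 0.4, -1.4]
finger_gap: 0.107
```

Call:
apply_moves --increments '[[[0, 0, 0.002, 0], [0, 0, 0.002, 0]]]'

```text
t: 6.95
tcp_pos: [0.5908, 0.273, 0.2258]
tool_rot: [0.512, 0.859, -0.004, -0.008]
force: [-3.2, -1.1, 4.5]
finger_gap: 0.104
```

Call:
apply_moves --increments '[[[0, 0, 0, 0], [0, 0, 0, 0], [0, 0, 0, 0], [0, 0, 0, 0], [0, 0, 0, 0]]]' --fingers 1

```text
t: 7.45
tcp_pos: [0.5933, 0.2739, 0.2291]
tool_rot: [0.512, 0.859, -0.0, -0.005]
force: [-1.1, -0.2, -0.5]
finger_gap: 0.945
```

Call:
apply_moves --increments '[[[0, 0, -0.01, 0], [0, 0, -0.02, 0], [0, 0, -0.03, 0], [0, 0, -0.03, 0], [0, 0, -0.03, 0]]]'

```text
t: 7.95
tcp_pos: [0.5928, 0.2726, 0.3492]
tool_rot: [0.512, 0.859, -0.005, -0.009]
force: [0.1, 0.1, 0.3]
finger_gap: 1.002
```

```bash
python3 -c "
from h import *
go(.45,.05,.3,90)
snap('scene','4');
im=cv2.imread('pics/scene_4.png')[110:290,250:450]; cv2.imwrite('pics/c_scene_4.png',cv2.resize(im,None,fx=3,fy=3))
"
```

```text
t 7.95 tcp [0.5928 0.2726 0.3492] jawang 28.38 tilt [-0.021  0.002 -1.   ] gap 1.002 F [0.1 0.1 0.3]
toolframe delta [-128.6 -230.5   51.8] mm spin -61.62 deg
```

View pics/c_scene_4.png

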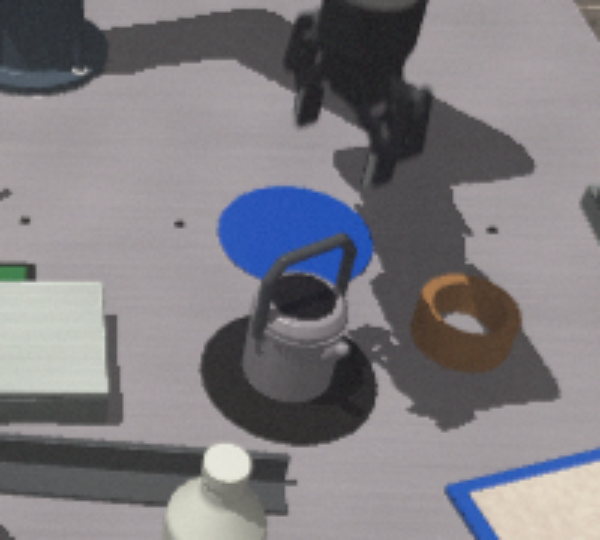

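The can stands upright in the middle of the mat, its base at crop (290,375), and the fingers are clear. Next I go to the near side of the scale, close the fingers and square them for pushing.

Call:
apply_moves --increments '[[[-0.02, -0.036, 0, 0], [-0.02, -0.036, 0, 0], [-0.02, -0.036, 0, 0], [-0.02, -0.036, 0, 0], [-0.02, -0.036, 0, 0]]]' --fingers 0

```text
t: 8.5
tcp_pos: [0.4859, 0.0987, 0.3611]
tool_rot: [0.509, 0.861, 0.006, 0.002]
force: [1.3, -0.5, -0.2]
finger_gap: 0.143
```

Call:
apply_moves --increments '[[[-0.014, -0.025, 0, 0], [-0.01, -0.018, 0.01, -8], [0, 0, 0.02, -8], [0, 0, 0.02, -8], [0, 0, 0.02, -8]]]'

```text
t: 9.0
tcp_pos: [0.4588, 0.0512, 0.2954]
tool_rot: [0.245, 0.969, 0.005, 0.011]
force: [0.8, -0.7, -0.2]
finger_gap: 0.002
```

Call:
apply_moves --increments '[[[0, 0, 0, -8], [0, 0, 0, -8], [0, 0, 0, -8], [0, 0, 0, -6], [0, 0, 0, 0]]]'

```text
t: 9.5
tcp_pos: [0.4582, 0.0507, 0.2952]
tool_rot: [-0.025, 1.0, 0.002, 0.011]
force: [-0.0, 0.8, -0.8]
finger_gap: 0.002
```

```bash
python3 -c "
from h import *
go(.455,.057,.094,90)
im,d=snap('top','5'); X=cloud('top',d); r=rect_scale(X,im); print(r[0],r[1])
"
```

```text
t 9.5 tcp [0.4582 0.0507 0.2952] jawang 92.91 tilt [ 0.022  0.004 -1.   ] gap 0.002 F [-0.   0.8 -0.8]
toolframe delta [  7.3   5.8 201.1] mm spin 2.91 deg
((585.924072265625, -15.596954345703125), (149.0652618408203, 208.83937072753906), 1.0951436758041382) [ 226  148   72   52 3474]
```

View pics/top_5.png

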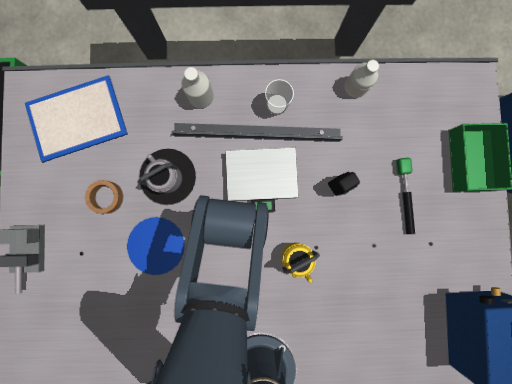

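The scale is undisturbed and its platform stays visible. Lowering on the left side of the display.

Call:
apply_moves --increments '[[[0.006, 0.006, 0.04, 3], [0.002, 0, 0.04, 0], [0.002, 0, 0.04, 0], [0, 0, 0.04, 0], [0, 0, 0.03, 0]]]'

```text
t: 10.05
tcp_pos: [0.462, 0.0564, 0.1068]
tool_rot: [0.009, 1.0, 0.001, 0.024]
force: [0.2, -0.1, -0.1]
finger_gap: -0.002
```

```bash
python3 -c "
from h import *
go(.498,.057,.093,90)
"
```

```text
t 10.05 tcp [0.462  0.0564 0.1068] jawang 88.97 tilt [ 0.048  0.001 -0.999] gap -0.002 F [ 0.2 -0.1 -0.1]
toolframe delta [-35.3   1.2  15.5] mm spin -1.03 deg
```

Call:
apply_moves --increments '[[[0, 0.001, 0.012, 0], [-0.015, 0, 0.001, 0], [-0.01, 0, 0, 0], [0, 0, 0, 0]]]'

```text
t: 10.45
tcp_pos: [0.4879, 0.0568, 0.09]
tool_rot: [0.013, 1.0, 0.001, 0.02]
force: [-0.5, 0.2, -0.3]
finger_gap: -0.002
```

```bash
python3 -c "
from h import *
go(.498,.057,.093,90)
"
```

```text
t 10.45 tcp [0.4879 0.0568 0.09  ] jawang 88.47 tilt [ 0.041  0.002 -0.999] gap -0.002 F [-0.5  0.2 -0.3]
toolframe delta [-10.3   0.5  -2.6] mm spin -1.53 deg
```

Call:
apply_moves --increments '[[[-0.005, 0, 0, 0], [-0.005, 0, 0, 0], [-0.005, 0, 0, 0], [-0.005, 0, 0, 0], [-0.005, 0, 0, 0]]]'

```text
t: 10.95
tcp_pos: [0.4989, 0.0567, 0.0914]
tool_rot: [0.013, 1.0, 0.002, 0.002]
force: [-7.3, -2.2, 3.5]
finger_gap: 0.001
```

```bash
cat >> h.py <<'E'
def fl(r):
    (cx,cy),(w,h),ang=r[0]
    if w>h: ang-=90
    # ang: direction of short side (x) 
    c=np.array([cx,cy])/1000; a=np.radians(ang); ex=np.array([np.cos(a),np.sin(a)]); ey=np.array([-ex[1],ex[0]])
    f=lambda p:(0.702+0.0555*p[1]-p[0])*0.9985*1000
    L=c+.075*ex+.105*ey; R=c+.075*ex-.105*ey
    cl=c-.075*ex+.072*ey; cr=c-.075*ex-.072*ey
    print('centre',c.round(4),'yaw %.2f slew %.2f'%(ang,ang+3.18),'size',round(w,1),round(h,1),'gapL %.1f gapR %.1f'%(f(L),f(R)),'pushL',cl.round(4),'pushR',cr.round(4))
def look(tag):
    im,d=snap('top',tag); X=cloud('top',d); fl(rect_scale(X,im))
E
python3 -c "
from h import *
go(.498,.057,.091,90)
look('6')
"
```

```text
t 10.95 tcp [0.4989 0.0567 0.0914] jawang 88.54 tilt [ 0.005  0.004 -1.   ] gap 0.001 F [-7.3 -2.2  3.5]
toolframe delta [0.9 0.3 0.4] mm spin -1.46 deg
centre [ 0.5862 -0.0154] yaw 0.89 slew 4.07 size 148.9 209.1 gapL 47.4 gapR 32.5 pushL [0.5101 0.0554] pushR [ 0.5123 -0.0886]
```

Call:
apply_moves --increments '[[[-0.008, 0, 0, 0], [-0.01, 0, 0, 0], [-0.01, 0, 0, 0]]]'

```text
t: 11.3
tcp_pos: [0.5028, 0.0576, 0.091]
tool_rot: [0.011, 1.0, 0.003, -0.028]
force: [-13.7, -2.1, 10.0]
finger_gap: 0.003
```

```bash
python3 -c "
from h import *
go(.498,.057,.091,90)
look('7')
"
```

```text
t 11.3 tcp [0.5028 0.0576 0.091 ] jawang 88.72 tilt [-0.056  0.007 -0.998] gap 0.003 F [-13.7  -2.1  10. ]
toolframe delta [ 4.8 -0.7  0.3] mm spin -1.28 deg
centre [ 0.5865 -0.0154] yaw 0.72 slew 3.90 size 148.8 209.0 gapL 46.8 gapR 32.5 pushL [0.5106 0.0556] pushR [ 0.5124 -0.0884]
```

Call:
apply_moves --increments '[[[-0.016, 0, -0.002, 0], [-0.016, 0, -0.002, 0], [-0.016, 0, -0.002, 0]]]'

```text
t: 11.65
tcp_pos: [0.5255, 0.0614, 0.0914]
tool_rot: [0.012, 0.998, 0.007, -0.061]
force: [-15.3, 3.3, 9.3]
finger_gap: 0.001
```

```bash
python3 -c "
from h import *
go(.498,.057,.091,90)
look('8')
"
```

```text
t 11.65 tcp [0.5255 0.0614 0.0914] jawang 88.63 tilt [-0.121  0.016 -0.992] gap 0.001 F [-15.3   3.3   9.3]
toolframe delta [27.1 -5.1  3.6] mm spin -1.37 deg
centre [ 0.5974 -0.0184] yaw -5.38 slew -2.20 size 209.6 149.3 gapL 24.4 gapR 32.5 pushL [0.5295 0.0603] pushR [ 0.516  -0.0831]
```

The scale moves as expected: the left gap is 24 mm, the right gap 32 mm and the slew -2°. Now I back off, cross over the display and push the right side.

Call:
apply_moves --increments '[[[0.03, 0, 0, 0], [0.03, 0, 0, 0], [0, 0, -0.03, 0], [0, 0, -0.03, 0], [0, 0, 0, 0]]]'

```text
t: 12.2
tcp_pos: [0.4713, 0.0631, 0.1604]
tool_rot: [0.012, 0.998, 0.008, -0.061]
force: [0.5, 0.4, 0.6]
finger_gap: 0.0
```

```bash
python3 -c "
from h import *
go(.465,-.084,.16,90)
look('9')
"
```

```text
t 12.2 tcp [0.4713 0.0631 0.1604] jawang 88.56 tilt [-0.121  0.017 -0.993] gap 0.0 F [0.5 0.4 0.6]
toolframe delta [   2.8 -147.2   -1.4] mm spin -1.44 deg
centre [ 0.5995 -0.0196] yaw -6.27 slew -3.09 size 208.9 148.8 gapL 20.7 gapR 32.0 pushL [0.5328 0.0601] pushR [ 0.5171 -0.083 ]
```

Call:
apply_moves --increments '[[[0, -0.037, 0, 0], [0, -0.037, 0, 0], [0, -0.037, 0, 0], [0, -0.034, 0, 0]]]'

```text
t: 12.65
tcp_pos: [0.4669, -0.0817, 0.1556]
tool_rot: [0.007, 0.998, 0.008, -0.061]
force: [-0.1, -0.2, 1.1]
finger_gap: -0.004
```

```bash
python3 -c "
from h import *
go(.465,-.084,.095,90)
"
```

```text
t 12.65 tcp [ 0.4669 -0.0817  0.1556] jawang 89.09 tilt [-0.122  0.017 -0.992] gap -0.004 F [-0.1 -0.2  1.1]
toolframe delta [-5.5 -3.2 60.4] mm spin -0.91 deg
```

Call:
apply_moves --increments '[[[0, -0.003, 0.04, 0], [0, 0, 0.021, 0], [-0.025, 0, 0, 0], [-0.015, 0, 0, 0], [0, 0, 0, 0]]]'

```text
t: 13.15
tcp_pos: [0.5, -0.091, 0.0838]
tool_rot: [0.013, 0.998, 0.008, -0.061]
force: [-0.2, 0.5, 0.4]
finger_gap: 0.002
```

```bash
python3 -c "
from h import *
go(.515,-.084,.093,90)
look('10')
"
```

```text
t 13.15 tcp [ 0.5    -0.091   0.0838] jawang 88.46 tilt [-0.122  0.018 -0.992] gap 0.002 F [-0.2  0.5  0.4]
toolframe delta [-13.6   7.6 -10.8] mm spin -1.54 deg
centre [ 0.6132 -0.021 ] yaw -6.27 slew -3.09 size 208.7 121.2 gapL 6.9 gapR 18.3 pushL [0.5465 0.0587] pushR [ 0.5308 -0.0844]
```

Call:
apply_moves --increments '[[[-0.008, 0.004, -0.007, 0], [-0.02, 0, -0.002, 0], [-0.02, 0, -0.002, 0], [-0.02, 0, -0.002, 0]]]'

```text
t: 13.6
tcp_pos: [0.5404, -0.0855, 0.0891]
tool_rot: [0.008, 0.995, 0.012, -0.099]
force: [-22.2, -10.2, 19.5]
finger_gap: 0.005
```

```bash
python3 -c "
from h import *
go(.515,-.084,.093,90)
look('11'); snap('scene','11')
"
```

```text
t 13.6 tcp [ 0.5404 -0.0855  0.0891] jawang 88.95 tilt [-0.198  0.026 -0.98 ] gap 0.005 F [-22.2 -10.2  19.5]
toolframe delta [25.7  1.1  1.3] mm spin -1.05 deg
centre [0.6377 0.0142] yaw -1.25 slew 1.93 size 155.7 105.3 gapL -6.5 gapR -13.5 pushL [0.5643 0.0878] pushR [ 0.5612 -0.0562]
```

View pics/scene_11.png

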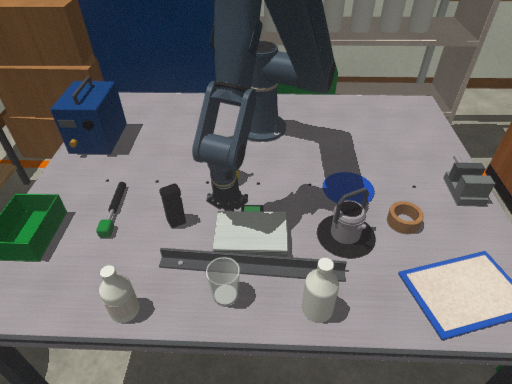

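View pics/top_11.png

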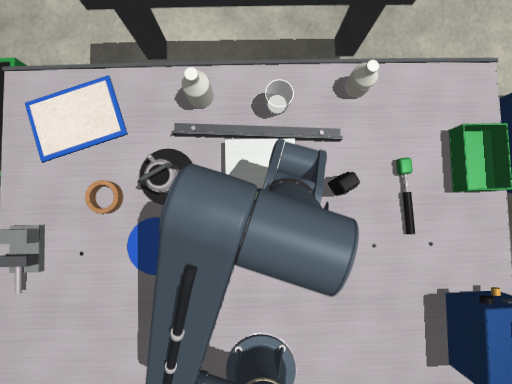

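The top view is blocked by the wrist, at about (300,180). The scene view shows the scale nearly square, its far edge from about (214,249) to (287,250), with a small gap to the fence. I'll retreat for a clear look.

Call:
apply_moves --increments '[[[0.05, 0, 0, 0], [0.05, 0, 0, 0], [0, 0, 0, 0]]]'

```text
t: 14.0
tcp_pos: [0.4461, -0.0825, 0.1086]
tool_rot: [0.008, 0.995, 0.012, -0.097]
force: [-0.5, 0.8, -0.1]
finger_gap: 0.003
```

```bash
cat >> h.py <<'E'
def edges(n,tag):
    a=np.load(f'{n}_{tag}.npz'); im=a['im']; X=cloud(n,a['d'])
    P=[]
    m=((im.min(2)>150)&(abs(X[...,2]-.05)<0.015)&(abs(X[...,0]-.62)<.13)&(abs(X[...,1])<.16)).astype(np.uint8)
    k,l,st,_=cv2.connectedComponentsWithStats(m); k=1+np.argmax(st[1:,4]); m=(l==k)
    cols=np.where(m.sum(0)>3)[0]
    pts=[]
    for u in cols:
        vs=np.where(m[:,u])[0]; pts.append((u, vs.max()+.5 if n=='scene' else vs.min()-.5))
    E=onplane(n,np.array(pts),.05)
    E=E[8:-8]
    def fit(E):
        for _ in range(4):
            c=np.polyfit(E[:,1],E[:,0],1); r=E[:,0]-np.polyval(c,E[:,1]); s=max(r.std()*2,.001); E=E[abs(r)<s]
        return c
    c=fit(E); 
    # fence: top plate edge via depth height>0.025
    f=((abs(X[...,2]-.036)<.014)&(abs(X[...,0]-.705)<.03)&(im.max(2)<140))
    pts=[];
    for u in range(150,360):
        vs=np.where(f[:,u])[0]
        if len(vs)>1: pts.append((u,vs.min()-.5 if n=='scene' else vs.max()+.5))
    F=onplane(n,np.array(pts),.04 if n=='scene' else .04); F=F[10:-10]; cf=fit(F)
    ys=cols; yr=(E[:,1].min(),E[:,1].max())
    print(n,'edge slope deg %.2f'%np.degrees(np.arctan(-c[0])),'fence slope %.2f x0 %.4f'%(np.degrees(np.arctan(-cf[0])),cf[1]),'y range',np.round(yr,3),'gap at y=.09 %.1f  y=-.12 %.1f'%tuple(1000*(np.polyval(cf,y)-np.polyval(c,y)) for y in(.09,-.12)))
E
python3 -c "
from h import *
go(.45,.057,.16,90)
snap('scene','12'); look('12')
for t in ('0','12'):
  for n in('top','scene'): edges(n,t)
"
```

```text
t 14.0 tcp [ 0.4461 -0.0825  0.1086] jawang 88.98 tilt [-0.194  0.026 -0.981] gap 0.003 F [-0.5  0.8 -0.1]
toolframe delta [  8.  140.7 -47.5] mm spin -1.02 deg
centre [ 0.6202 -0.0108] yaw 1.61 slew 4.79 size 149.8 210.1 gapL 15.1 gapR -2.4 pushL [0.5432 0.0591] pushR [ 0.5472 -0.0849]
top edge slope deg 1.18 fence slope -3.29 x0 0.6986 y range [-0.1    0.065] gap at y=.09 45.3  y=-.12 28.9
scene edge slope deg 0.01 fence slope -3.21 x0 0.7040 y range [-0.095  0.065] gap at y=.09 47.1  y=-.12 35.3
top edge slope deg 1.04 fence slope -3.21 x0 0.6984 y range [-0.095  0.07 ] gap at y=.09 11.3  y=-.12 -4.3
scene edge slope deg 1.97 fence slope -2.41 x0 0.6965 y range [-0.091  0.067] gap at y=.09 7.9  y=-.12 -8.2
```

View pics/top_12.png

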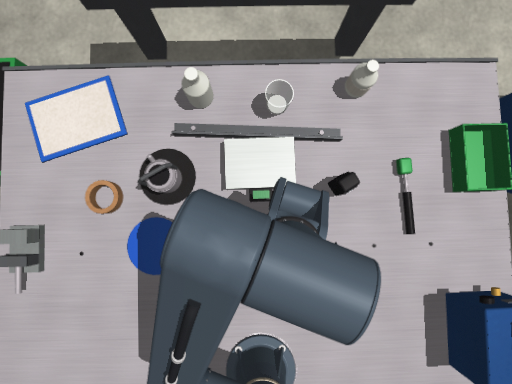

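The right far corner is now at the fence (slew about +4.5°) and the left gap is about 15 mm. Next comes a left push. First I cross over, and I'll try to drag out the wrist tilt that has built up.

Call:
apply_moves --increments '[[[0.005, 0.01, -0.045, 0], [0, 0.045, -0.01, 0], [0, 0.045, 0, 0], [0, 0.04, 0, 0], [0, 0, 0, 0]]]'

```text
t: 14.6
tcp_pos: [0.4726, 0.0568, 0.1671]
tool_rot: [0.01, 0.996, 0.01, -0.084]
force: [0.1, -0.1, 0.0]
finger_gap: 0.004
```

```bash
python3 -c "
from h import *
go(.48,.059,.10,90)
"
```

```text
t 14.6 tcp [0.4726 0.0568 0.1671] jawang 88.8 tilt [-0.168  0.022 -0.986] gap 0.004 F [ 0.1 -0.1  0. ]
toolframe delta [-18.5   1.1  64.9] mm spin -1.20 deg
```

Call:
apply_moves --increments '[[[0, 0, 0.045, 0], [0, 0, 0.035, 0], [0, 0, 0.01, 0], [0, 0, 0, 0]]]'

```text
t: 15.0
tcp_pos: [0.4672, 0.0595, 0.0779]
tool_rot: [0.007, 0.997, 0.009, -0.075]
force: [0.4, -0.3, -0.3]
finger_gap: -0.001
```

Call:
apply_moves --increments '[[[0, 0, 0.004, 0], [0, 0, 0.006, 0]]]'

```text
t: 15.2
tcp_pos: [0.4681, 0.059, 0.0719]
tool_rot: [0.007, 0.997, 0.009, -0.073]
force: [-2.7, 1.6, 76.3]
finger_gap: 0.0
```

```bash
python3 -c "
from h import *
go(.42,.059,.08,90)
"
```

```text
t 15.2 tcp [0.4681 0.059  0.0719] jawang 89.12 tilt [-0.146  0.018 -0.989] gap 0.0 F [-2.7  1.6 76.3]
toolframe delta [48.8 -0.6 -1. ] mm spin -0.88 deg
```

Call:
apply_moves --increments '[[[0.015, 0, 0.0035, 0]]]'

```text
t: 15.3
tcp_pos: [0.4584, 0.0584, 0.0733]
tool_rot: [0.008, 0.998, 0.008, -0.066]
force: [1.2, 0.4, -0.1]
finger_gap: 0.0
```

```bash
python3 -c "
from h import *
go(.42,.059,.08,90)
"
```

```text
t 15.3 tcp [0.4584 0.0584 0.0733] jawang 89.08 tilt [-0.132  0.017 -0.991] gap 0.0 F [ 1.2  0.4 -0.1]
toolframe delta [39.   0.1 -1.6] mm spin -0.92 deg
```

Call:
apply_moves --increments '[[[0.02, 0, 0.006, 0]]]'

```text
t: 15.4
tcp_pos: [0.4456, 0.0578, 0.0726]
tool_rot: [0.008, 0.998, 0.007, -0.055]
force: [13.6, 2.5, 18.4]
finger_gap: -0.001
```

Call:
apply_moves --increments '[[[0.02, 0, 0.005, 0]]]'

```text
t: 15.5
tcp_pos: [0.4352, 0.0567, 0.0727]
tool_rot: [0.009, 0.999, 0.006, -0.041]
force: [10.1, 0.7, 12.6]
finger_gap: -0.0
```

```bash
python3 -c "
from h import *
go(.535,.059,.093,90)
"
```

```text
t 15.5 tcp [0.4352 0.0567 0.0727] jawang 88.93 tilt [-0.083  0.012 -0.997] gap -0.0 F [10.1  0.7 12.6]
toolframe delta [-97.7   4.4 -28.4] mm spin -1.07 deg
```

Call:
apply_moves --increments '[[[0.02, 0, 0.004, 0]]]'

```text
t: 15.6
tcp_pos: [0.4226, 0.0558, 0.0729]
tool_rot: [0.01, 0.999, 0.005, -0.031]
force: [4.1, 0.7, 5.0]
finger_gap: -0.003
```

Call:
apply_moves --increments '[[[0.02, 0, 0.0035, 0]]]'

```text
t: 15.7
tcp_pos: [0.4095, 0.0549, 0.0728]
tool_rot: [0.01, 1.0, 0.003, -0.02]
force: [5.5, 0.1, 7.4]
finger_gap: 0.001
```

```bash
python3 -c "
from h import *
go(.535,.059,.093,90)
"
```

```text
t 15.7 tcp [0.4095 0.0549 0.0728] jawang 88.83 tilt [-0.041  0.007 -0.999] gap 0.001 F [5.5 0.1 7.4]
toolframe delta [-124.5    6.8  -25.3] mm spin -1.17 deg
```

The tilt is nearly gone, at -0.04 rad. Now the left push.

Call:
apply_moves --increments '[[[-0.02, 0.002, -0.018, 0], [-0.035, 0.002, 0, 0], [-0.035, 0, 0, 0], [-0.025, 0, 0, 0], [0, 0, 0, 0]]]'

```text
t: 16.2
tcp_pos: [0.5305, 0.0546, 0.0938]
tool_rot: [0.012, 1.0, 0.003, -0.015]
force: [-0.2, 0.7, 0.1]
finger_gap: -0.003
```

```bash
python3 -c "
from h import *
go(.552,.059,.093,90)
"
```

```text
t 16.2 tcp [0.5305 0.0546 0.0938] jawang 88.65 tilt [-0.03   0.006 -1.   ] gap -0.003 F [-0.2  0.7  0.1]
toolframe delta [-21.5   4.9   0.2] mm spin -1.35 deg
```

Call:
apply_moves --increments '[[[-0.02, 0.002, 0, 0], [-0.022, 0, 0, 0]]]'

```text
t: 16.4
tcp_pos: [0.5501, 0.0583, 0.0923]
tool_rot: [0.011, 0.999, 0.005, -0.044]
force: [-37.0, -2.3, 23.2]
finger_gap: 0.001
```

```bash
python3 -c "
from h import *
go(.552,.059,.093,90)
look('13');snap('scene','13')
for n in('top','scene'): edges(n,'13')
"
```

```text
t 16.4 tcp [0.5501 0.0583 0.0923] jawang 88.67 tilt [-0.088  0.012 -0.996] gap 0.001 F [-37.   -2.3  23.2]
toolframe delta [-1.9  0.8 -0.8] mm spin -1.33 deg
centre [ 0.6265 -0.013 ] yaw -2.97 slew 0.21 size 208.4 150.2 gapL 0.0 gapR -0.7 pushL [0.5554 0.0628] pushR [ 0.5479 -0.081 ]
top edge slope deg -2.82 fence slope -3.24 x0 0.6988 y range [-0.095  0.064] gap at y=.09 -2.9  y=-.12 -4.4
scene edge slope deg -3.35 fence slope -3.15 x0 0.7002 y range [-0.097  0.064] gap at y=.09 -3.8  y=-.12 -3.0
```

It looks flush: both gaps about equal, slew 0.2°, with 37 N reaction. I'll back off, nudge the right side once to seat it, and recheck.

Call:
apply_moves --increments '[[[0.03, 0, 0, 0], [0.03, 0, -0.03, 0], [0, 0, -0.035, 0], [0, -0.045, 0, 0], [0, -0.045, 0, 0]]]'

```text
t: 17.0
tcp_pos: [0.4787, -0.0276, 0.1646]
tool_rot: [0.007, 0.999, 0.006, -0.053]
force: [0.8, 0.3, -0.7]
finger_gap: 0.002
```

```bash
python3 -c "
from h import *
go(.51,-.081,.165,90)
look('14');snap('scene','14')
for n in('top','scene'): edges(n,'14')
im=cv2.imread('pics/top_14.png')[110:220,180:350]; cv2.imwrite('pics/c_top_14.png',cv2.resize(im,None,fx=4,fy=4))
"
```

```text
t 17.0 tcp [ 0.4787 -0.0276  0.1646] jawang 89.21 tilt [-0.106  0.013 -0.994] gap 0.002 F [ 0.8  0.3 -0.7]
toolframe delta [-31.8 -53.   -4.4] mm spin -0.79 deg
centre [ 0.6283 -0.0129] yaw -1.25 slew 1.93 size 209.6 147.3 gapL 1.5 gapR -5.6 pushL [0.5549 0.0608] pushR [ 0.5517 -0.0832]
top edge slope deg -2.78 fence slope -3.22 x0 0.7002 y range [-0.095  0.067] gap at y=.09 -1.8  y=-.12 -3.4
scene edge slope deg -3.34 fence slope -3.15 x0 0.7002 y range [-0.097  0.067] gap at y=.09 -3.8  y=-.12 -3.1
```

View pics/c_top_14.png

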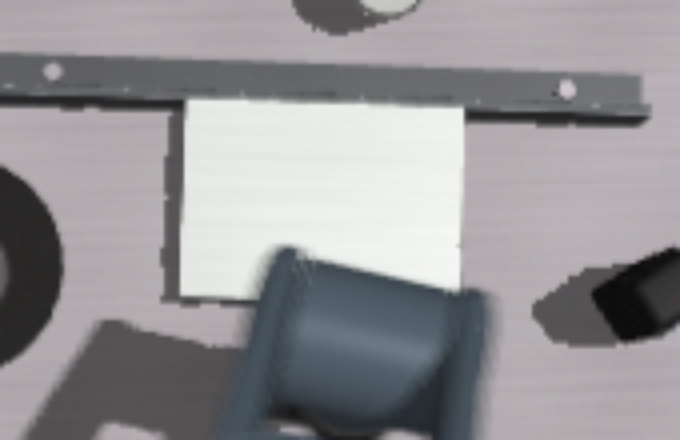

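The platform's far edge lies along the fence at crop rows 98–107, with no visible gap. Now the seating nudge on the right side.

Call:
apply_moves --increments '[[[0, -0.035, 0, 0], [0, -0.016, 0, 0], [0, 0, 0.04, 0], [0, 0, 0.028, 0], [-0.02, 0, 0, 0]]]'

```text
t: 17.6
tcp_pos: [0.4863, -0.0829, 0.0956]
tool_rot: [0.014, 0.998, 0.007, -0.053]
force: [-0.3, 0.2, -0.5]
finger_gap: 0.0
```

```bash
python3 -c "
from h import *
go(.543,-.083,.093,90)
"
```

```text
t 17.6 tcp [ 0.4863 -0.0829  0.0956] jawang 88.36 tilt [-0.106  0.015 -0.994] gap 0.0 F [-0.3  0.2 -0.5]
toolframe delta [-56.6   1.5  -3.5] mm spin -1.64 deg
```

Call:
apply_moves --increments '[[[-0.03, 0.001, 0, 0], [-0.022, 0, 0, 0], [-0.012, 0, 0, 0], [-0.012, 0, 0, 0], [-0.012, 0, 0, 0]]]'

```text
t: 18.1
tcp_pos: [0.5454, -0.0792, 0.0851]
tool_rot: [0.009, 0.995, 0.012, -0.094]
force: [-22.8, -11.4, 30.8]
finger_gap: -0.004
```

```bash
python3 -c "
from h import *
go(.48,-.083,.16,90)
"
```

```text
t 18.1 tcp [ 0.5454 -0.0792  0.0851] jawang 88.81 tilt [-0.187  0.025 -0.982] gap -0.004 F [-22.8 -11.4  30.8]
toolframe delta [ 78.2  -3.5 -61.3] mm spin -1.19 deg
```

Call:
apply_moves --increments '[[[0.03, 0, 0, 0], [0.03, 0, -0.03, 0], [0, 0.03, -0.035, 0], [0, 0.045, 0, 0], [0, 0.045, 0, 0]]]'

```text
t: 18.6
tcp_pos: [0.4933, 0.0413, 0.1661]
tool_rot: [0.015, 0.995, 0.014, -0.1]
force: [1.3, 0.9, -0.2]
finger_gap: 0.002
```

Call:
apply_moves --increments '[[[0, 0.045, 0, 0], [0.02, 0.02, 0, 0], [0, 0, 0, 0]]]'

```text
t: 18.9
tcp_pos: [0.4714, 0.1152, 0.1735]
tool_rot: [0.013, 0.995, 0.015, -0.101]
force: [-0.4, -0.3, 0.4]
finger_gap: -0.0
```

```bash
python3 -c "
from h import *
go(.48,.06,.08,90)
look('15');snap('scene','15')
for n in('top','scene'): edges(n,'15')
im=cv2.imread('pics/top_15.png')[100:270,110:350]; cv2.imwrite('pics/c_top_15.png',cv2.resize(im,None,fx=3.2,fy=3.2))
"
```

```text
t 18.9 tcp [0.4714 0.1152 0.1735] jawang 88.39 tilt [-0.201  0.033 -0.979] gap -0.0 F [-0.4 -0.3  0.4]
toolframe delta [-28.5 -57.5  88. ] mm spin -1.61 deg
centre [ 0.6271 -0.0128] yaw -3.36 slew -0.18 size 208.9 149.8 gapL -1.2 gapR -0.6 pushL [0.5564 0.0634] pushR [ 0.548  -0.0803]
top edge slope deg -2.81 fence slope -3.20 x0 0.7004 y range [-0.095  0.067] gap at y=.09 -1.3  y=-.12 -2.7
scene edge slope deg -3.31 fence slope -3.13 x0 0.7002 y range [-0.097  0.067] gap at y=.09 -3.8  y=-.12 -3.1
```

View pics/c_top_15.png

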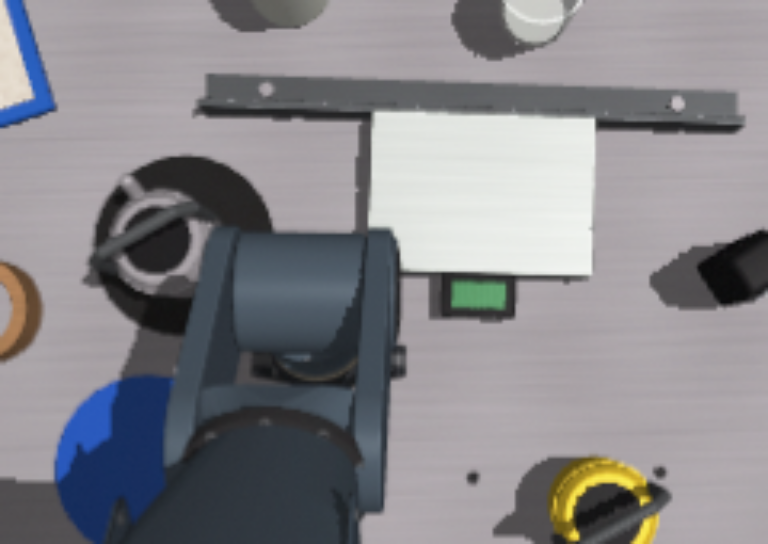

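The far edge is flush in both cameras: slew -0.2°, and both corner gaps agree within about 1.5 mm. The display is untouched and the can still stands on the mat at crop (155,235). Before regrasping I'll drag out the wrist tilt again on bare bench.

Call:
apply_moves --increments '[[[-0.028, -0.02, 0.03, 0], [0, 0, 0.035, 0], [0, 0, 0.025, 0], [0, 0, 0, 0]]]'

```text
t: 19.4
tcp_pos: [0.489, 0.0911, 0.0775]
tool_rot: [0.016, 0.995, 0.015, -0.094]
force: [-0.1, -0.7, 0.8]
finger_gap: 0.002
```

```bash
python3 -c "
from h import *
go(.47,.06,.074,90)
"
```

```text
t 19.4 tcp [0.489  0.0911 0.0775] jawang 88.04 tilt [-0.186  0.032 -0.982] gap 0.002 F [-0.1 -0.7  0.8]
toolframe delta [ 17.2 -31.8   5.9] mm spin -1.96 deg
```

Call:
apply_moves --increments '[[[0.02, 0, 0.01, 0]]]'

```text
t: 19.5
tcp_pos: [0.4738, 0.0905, 0.0719]
tool_rot: [0.017, 0.996, 0.014, -0.087]
force: [36.3, 1.4, 66.6]
finger_gap: 0.0
```

Call:
apply_moves --increments '[[[0.02, 0, 0.007, 0]]]'

```text
t: 19.6
tcp_pos: [0.4683, 0.0899, 0.0723]
tool_rot: [0.019, 0.997, 0.015, -0.067]
force: [27.3, 6.1, 36.8]
finger_gap: 0.001
```

Call:
apply_moves --increments '[[[0.02, 0, 0.006, 0]]]'

```text
t: 19.7
tcp_pos: [0.4596, 0.0894, 0.0728]
tool_rot: [0.021, 0.998, 0.014, -0.052]
force: [7.6, 0.7, 11.1]
finger_gap: -0.0
```

```bash
python3 -c "
from h import *
go(.47,.06,.074,90)
"
```

```text
t 19.7 tcp [0.4596 0.0894 0.0728] jawang 87.53 tilt [-0.103  0.03  -0.994] gap -0.0 F [ 7.6  0.7 11.1]
toolframe delta [-11.4 -28.9  -3.2] mm spin -2.47 deg
```

Call:
apply_moves --increments '[[[0.02, 0, 0.005, 0]]]'

```text
t: 19.8
tcp_pos: [0.4476, 0.089, 0.0729]
tool_rot: [0.022, 0.999, 0.014, -0.041]
force: [3.8, -0.6, 5.1]
finger_gap: 0.002
```

Call:
apply_moves --increments '[[[0.02, 0, 0.004, 0]]]'

```text
t: 19.9
tcp_pos: [0.4335, 0.0887, 0.0729]
tool_rot: [0.023, 0.999, 0.013, -0.033]
force: [2.5, -0.2, 4.3]
finger_gap: -0.005
```

Call:
apply_moves --increments '[[[0.02, 0, 0.0035, 0]]]'

```text
t: 20.0
tcp_pos: [0.419, 0.0885, 0.0728]
tool_rot: [0.024, 0.999, 0.013, -0.025]
force: [5.0, 0.3, 6.6]
finger_gap: 0.001
```

```bash
python3 -c "
from h import *
go(.47,.06,.074,90)
"
```

```text
t 20.0 tcp [0.419  0.0885 0.0728] jawang 87.26 tilt [-0.049  0.027 -0.998] gap 0.001 F [5.  0.3 6.6]
toolframe delta [-52.1 -26.   -4.5] mm spin -2.74 deg
```

Call:
apply_moves --increments '[[[0, 0, -0.045, 0], [0, 0, -0.05, 0], [0, 0, -0.05, 0], [0, 0, -0.05, 0], [0, 0, -0.05, 0]]]' --fingers 1

```text
t: 20.5
tcp_pos: [0.4304, 0.0781, 0.3167]
tool_rot: [0.028, 0.999, 0.013, -0.034]
force: [1.2, -0.5, -0.4]
finger_gap: 0.847
```

```bash
cat >> h.py <<'E'
def handle(n,tag,x,y,zb):
    a=np.load(f'{n}_{tag}.npz'); Z=cloud(n,a['d'])
    s=(Z[...,2]>zb+.145)&(Z[...,2]<zb+.185)&(abs(Z[...,0]-x)<.08)&(abs(Z[...,1]-y)<.08)
    q=Z[s]; mu=q[:,:2].mean(0); u,sv,vt=np.linalg.svd(q[:,:2]-mu); pr=(q[:,:2]-mu)@vt[0]
    print('handle',n,len(q),'mid',(mu+vt[0]*(pr.max()+pr.min())/2).round(4),np.degrees(np.arctan2(vt[0][1],vt[0][0])).round(1),np.ptp(pr).round(3),np.percentile(q[:,2],[5,50,95]).round(3))
E
python3 -c "
from h import *
for n in('top','scene'): handle(n,'15',.59,.275,.004); handle(n,'0',.586,-.014,.05)
go(.592,.274,.33,28.5)
"
```

```text
handle top 172 mid [0.5824 0.274 ] 119.4 0.103 [0.155 0.173 0.178]
handle top 188 mid [ 0.5833 -0.0123] 118.8 0.103 [0.202 0.219 0.223]
handle scene 161 mid [0.5881 0.2716] -62.2 0.103 [0.152 0.171 0.175]
handle scene 176 mid [ 0.5891 -0.0154] -61.7 0.102 [0.198 0.216 0.221]
t 20.5 tcp [0.4304 0.0781 0.3167] jawang 86.78 tilt [-0.067  0.028 -0.997] gap 0.847 F [ 1.2 -0.5 -0.4]
toolframe delta [-149.5  205.   -18.6] mm spin 58.28 deg
```

Call:
apply_moves --increments '[[[-0.024, 0.033, -0.005, 0], [-0.024, 0.033, -0.005, 0], [-0.024, 0.033, 0, 0], [-0.024, 0.033, 0, 0], [-0.024, 0.033, 0, 0]]]'

```text
t: 21.0
tcp_pos: [0.5669, 0.2326, 0.3441]
tool_rot: [0.035, 0.999, 0.013, -0.019]
force: [0.4, -0.1, 0.4]
finger_gap: 0.998
```

Call:
apply_moves --increments '[[[-0.02, 0.03, 0, 0], [0, 0, 0, 8], [0, 0, 0, 8], [0, 0, 0, 8], [0, 0, 0, 8]]]'

```text
t: 21.5
tcp_pos: [0.5941, 0.2629, 0.3507]
tool_rot: [0.319, 0.947, 0.01, -0.018]
force: [-0.3, -0.0, 0.6]
finger_gap: 0.999
```

Call:
apply_moves --increments '[[[0, 0, 0, 8], [0, 0, 0, 8], [0, 0, 0, 8], [0, 0, 0, 2], [0, 0, 0, 0]]]'

```text
t: 22.0
tcp_pos: [0.5947, 0.2579, 0.3579]
tool_rot: [0.536, 0.844, 0.006, -0.018]
force: [-0.4, -0.4, -1.3]
finger_gap: 1.0
```

```bash
python3 -c "
from h import *
go(.5906,.2715,.30,28.5)
"
```

```text
t 22.0 tcp [0.5947 0.2579 0.3579] jawang 25.14 tilt [-0.023  0.03  -0.999] gap 1.0 F [-0.4 -0.4 -1.3]
toolframe delta [12.   2.5 58.3] mm spin -3.36 deg
```

Call:
apply_moves --increments '[[[0.012, 0.001, 0.03, -3.4], [0, 0, 0.028, 0], [0, 0, 0.01, 0], [0, 0, 0, 0]]]'

```text
t: 22.4
tcp_pos: [0.591, 0.2691, 0.2942]
tool_rot: [0.51, 0.86, 0.01, -0.014]
force: [-0.1, -0.5, -0.2]
finger_gap: 1.003
```

```bash
python3 -c "
from h import *
go(.588,.2715,.225,28.5)
"
```

```text
t 22.4 tcp [0.591  0.2691 0.2942] jawang 28.64 tilt [-0.015  0.031 -0.999] gap 1.003 F [-0.1 -0.5 -0.2]
toolframe delta [ 1.2 -1.6 69.3] mm spin 0.14 deg
```

Call:
apply_moves --increments '[[[0.001, -0.001, 0.02, 0], [0, 0, 0.02, 0], [0, 0, 0.01, 0], [0, 0, 0, 0]]]'

```text
t: 22.8
tcp_pos: [0.5924, 0.2704, 0.2491]
tool_rot: [0.51, 0.86, 0.013, -0.011]
force: [-0.2, -0.3, -0.0]
finger_gap: 0.996
```

```bash
python3 -c "
from h import *
go(.588,.2715,.225,28.5)
snap('scene','16')
im=cv2.imread('pics/scene_16.png')[130:270,270:440]; cv2.imwrite('pics/c_scene_16.png',cv2.resize(im,None,fx=3.5,fy=3.5))
"
```

```text
t 22.8 tcp [0.5924 0.2704 0.2491] jawang 28.59 tilt [-0.006  0.033 -0.999] gap 0.996 F [-0.2 -0.3 -0. ]
toolframe delta [ 2.3 -3.6 24.1] mm spin 0.09 deg
```

View pics/c_scene_16.png

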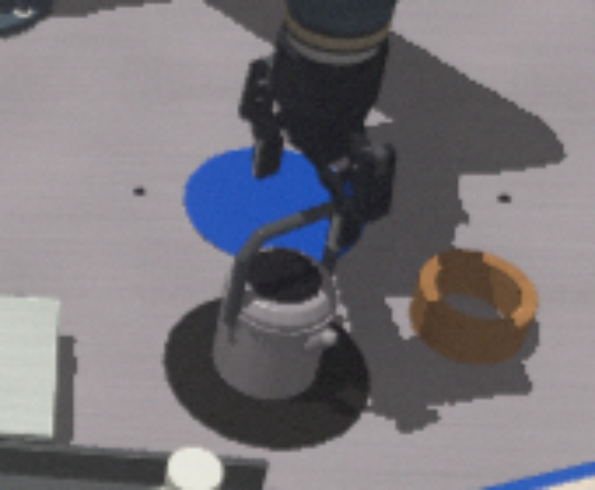

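The scene crop shows the fingers straddling the bar: front finger at (355,215), rear at (262,165), bar from (245,240) to (335,205). Descending and gripping.

Call:
apply_moves --increments '[[[0.001, -0.002, 0.012, 0], [0.001, -0.001, 0.01, 0], [0, 0, 0.002, 0], [0, 0, 0, 0]]]'

```text
t: 23.25
tcp_pos: [0.5905, 0.272, 0.2273]
tool_rot: [0.51, 0.86, 0.015, -0.008]
force: [0.3, -0.7, 0.6]
finger_gap: 1.001
```

Call:
apply_moves --increments '[[[0, 0, 0, 0], [0, 0, 0, 0], [0, 0, 0, 0], [0, 0, 0, 0], [0, 0, 0, 0]]]' --fingers 0 --newtons 90

```text
t: 23.75
tcp_pos: [0.5906, 0.2721, 0.2282]
tool_rot: [0.51, 0.86, 0.016, -0.008]
force: [-1.4, -0.7, 1.1]
finger_gap: 0.145
```

Call:
apply_moves --increments '[[[0, 0, 0, 0], [0, 0, 0, 0]]]'

```text
t: 23.95
tcp_pos: [0.5904, 0.272, 0.2284]
tool_rot: [0.51, 0.86, 0.015, -0.008]
force: [-0.5, 0.4, -1.1]
finger_gap: 0.104
```

```bash
python3 -c "
from h import *
go(.588,.2715,.225,28.5)
"
```

```text
t 23.95 tcp [0.5904 0.272  0.2284] jawang 28.61 tilt [ 0.002  0.035 -0.999] gap 0.104 F [-0.5  0.4 -1.1]
toolframe delta [ 0.6 -2.4  3.4] mm spin 0.11 deg
```

Call:
apply_moves --increments '[[[0, 0, -0.005, 0], [0, 0, -0.012, 0], [0, 0, -0.02, 0], [0, 0, -0.025, 0], [0, 0, -0.025, 0]]]'

```text
t: 24.45
tcp_pos: [0.5864, 0.2678, 0.3106]
tool_rot: [0.51, 0.86, 0.009, -0.015]
force: [0.6, -0.1, -4.0]
finger_gap: 0.106
```

```bash
python3 -c "
from h import *
go(.6265,-.015,.315,28.5)
"
```

```text
t 24.45 tcp [0.5864 0.2678 0.3106] jawang 28.62 tilt [-0.017  0.03  -0.999] gap 0.106 F [ 0.6 -0.1 -4. ]
toolframe delta [-267.2 -100.3  -13.5] mm spin 0.12 deg
```

Call:
apply_moves --increments '[[[-0.01, -0.004, 0, 0], [-0.018, -0.007, -0.003, 0], [-0.024, -0.009, -0.003, 0], [-0.024, -0.009, -0.003, 0], [-0.024, -0.009, -0.003, 0]]]'

```text
t: 24.95
tcp_pos: [0.6003, 0.1597, 0.3192]
tool_rot: [0.508, 0.861, 0.01, -0.015]
force: [-0.2, 0.3, -5.8]
finger_gap: 0.107
```

Call:
apply_moves --increments '[[[-0.024, -0.009, 0, 0], [-0.024, -0.009, 0, 0], [-0.024, -0.009, 0, 0], [-0.024, -0.009, 0, 0], [-0.018, -0.007, 0, 0]]]'

```text
t: 25.45
tcp_pos: [0.6145, 0.0292, 0.3079]
tool_rot: [0.508, 0.861, 0.006, -0.018]
force: [-0.2, -0.7, -4.0]
finger_gap: 0.103
```

```bash
python3 -c "
from h import *
go(.6265,-.015,.29,28.5)
"
```

```text
t 25.45 tcp [0.6145 0.0292 0.3079] jawang 28.87 tilt [-0.026  0.029 -0.999] gap 0.103 F [-0.2 -0.7 -4. ]
toolframe delta [-45.1 -10.7  16.3] mm spin 0.37 deg
```

Call:
apply_moves --increments '[[[-0.016, -0.004, -0.002, 0], [-0.014, -0.003, -0.002, 0], [-0.008, -0.002, -0.002, 0], [-0.004, 0, 0, 0], [0, 0, 0, 0]]]'

```text
t: 25.95
tcp_pos: [0.6267, -0.0186, 0.3091]
tool_rot: [0.51, 0.86, 0.004, -0.021]
force: [0.4, -0.8, -4.7]
finger_gap: 0.107
```

```bash
python3 -c "
from h import *
go(.6265,-.015,.29,28.5)
snap('top','17');snap('scene','17')
for n in('top','scene'): handle(n,'17',.6265,-.015,.08)
im=cv2.imread('pics/scene_17.png')[140:280,170:340]; cv2.imwrite('pics/c_scene_17.png',cv2.resize(im,None,fx=3.5,fy=3.5))
"
```

```text
t 25.95 tcp [ 0.6267 -0.0186  0.3091] jawang 28.63 tilt [-0.031  0.029 -0.999] gap 0.107 F [ 0.4 -0.8 -4.7]
toolframe delta [ 2.5  1.8 19.2] mm spin 0.13 deg
handle top 87 mid [0.608  0.0089] -67.4 0.052 [0.236 0.254 0.259]
handle scene 218 mid [ 0.6294 -0.0122] -62.9 0.104 [0.229 0.25  0.262]
```

View pics/c_scene_17.png

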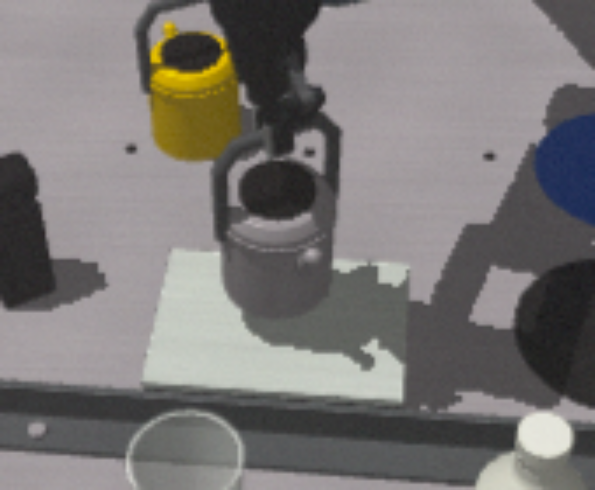

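The can hangs upright over the middle of the platform, with its base at crop (278,300). Lowering slowly.

Call:
apply_moves --increments '[[[0.002, 0.003, 0.01, 0], [0, 0.001, 0.01, 0], [0, 0, 0.006, 0], [0, 0, 0.002, 0]]]'

```text
t: 26.45
tcp_pos: [0.6274, -0.0097, 0.2788]
tool_rot: [0.508, 0.861, 0.005, -0.022]
force: [0.0, 0.6, -5.2]
finger_gap: 0.106
```

```bash
python3 -c "
from h import *
go(.6275,-.015,.2744,28.5)
"
```

```text
t 26.45 tcp [ 0.6274 -0.0097  0.2788] jawang 28.89 tilt [-0.033  0.03  -0.999] gap 0.106 F [ 0.   0.6 -5.2]
toolframe delta [-4.8 -2.4  4.3] mm spin 0.39 deg
```

Call:
apply_moves --increments '[[[-0.003, -0.001, 0.002, 0], [0, 0, 0.002, 0]]]'

```text
t: 26.65
tcp_pos: [0.6279, -0.0127, 0.2753]
tool_rot: [0.508, 0.861, 0.004, -0.022]
force: [-3.2, -1.2, 10.9]
finger_gap: 0.102
```

Call:
apply_moves --increments '[[[0, 0, 0.002, 0], [0, 0, 0.001, 0]]]'

```text
t: 26.85
tcp_pos: [0.6284, -0.0135, 0.2755]
tool_rot: [0.508, 0.861, 0.004, -0.02]
force: [-2.0, -0.5, -3.2]
finger_gap: 0.105
```

Call:
apply_moves --increments '[[[0, 0, 0.002, 0], [0, 0, 0.0015, 0]]]'

```text
t: 27.05
tcp_pos: [0.6286, -0.0139, 0.2754]
tool_rot: [0.508, 0.861, 0.005, -0.019]
force: [-3.1, 0.4, 4.4]
finger_gap: 0.106
```

```bash
python3 -c "
from h import *
go(.6275,-.015,.2744,28.5)
"
```

```text
t 27.05 tcp [ 0.6286 -0.0139  0.2754] jawang 28.93 tilt [-0.028  0.027 -0.999] gap 0.106 F [-3.1  0.4  4.4]
toolframe delta [-0.5 -1.5  1. ] mm spin 0.43 deg
```

Call:
apply_moves --increments '[[[0, 0, 0, 0], [0, 0, 0, 0], [0, 0, 0, 0], [0, 0, 0, 0], [0, 0, 0, 0]]]' --fingers 1

```text
t: 27.55
tcp_pos: [0.6305, -0.0144, 0.2763]
tool_rot: [0.508, 0.861, 0.006, -0.016]
force: [0.5, -0.1, 0.0]
finger_gap: 0.938
```

Call:
apply_moves --increments '[[[0, 0, -0.01, 0], [0, 0, -0.02, 0], [0, 0, -0.03, 0], [0, 0, -0.03, 0], [0, 0, -0.03, 0]]]'

```text
t: 28.05
tcp_pos: [0.6319, -0.0173, 0.3969]
tool_rot: [0.508, 0.861, 0.004, -0.021]
force: [0.2, -1.0, -0.8]
finger_gap: 0.999
```

```bash
python3 -c "
from h import *
go(.45,.25,.4,28.5)
"
```

```text
t 28.05 tcp [ 0.6319 -0.0173  0.3969] jawang 28.9 tilt [-0.031  0.029 -0.999] gap 0.999 F [ 0.2 -1.  -0.8]
toolframe delta [321.8 -30.1  10.2] mm spin 0.40 deg
```

Released and clear. Moving the arm aside for a final look.

Call:
apply_moves --increments '[[[0.04, 0, 0, 0], [0.045, 0, 0, 0], [0.045, -0.01, 0, 0], [0.045, -0.01, 0, 0], [0.045, -0.01, 0, 0]]]'

```text
t: 28.55
tcp_pos: [0.5038, 0.1609, 0.4144]
tool_rot: [0.513, 0.858, 0.01, -0.009]
force: [1.2, 0.8, -0.8]
finger_gap: 1.003
```

Call:
apply_moves --increments '[[[0.045, 0, 0, 0], [0.03, 0, 0, 0], [0, 0, 0, 0]]]'

```text
t: 28.85
tcp_pos: [0.4622, 0.2327, 0.4199]
tool_rot: [0.51, 0.86, 0.012, -0.009]
force: [0.0, -0.2, -0.3]
finger_gap: 0.999
```

```bash
python3 -c "
from h import *
snap('scene','18'); look('18')
for n in('top','scene'): edges(n,'18'); handle(n,'18',.627,-.013,.05)
a=cv2.imread('pics/top_18.png')[100:270,110:350]; b=cv2.imread('pics/scene_18.png')[120:290,130:370]
cv2.imwrite('pics/c_18.png',cv2.resize(np.vstack([a,b]),None,fx=1.75,fy=1.75,interpolation=cv2.INTER_CUBIC))
for n in('top','scene'):
  for t in('0','18'):
    z=np.load(f'{n}_{t}.npz');Z=cloud(n,z['d']);
    s=(Z[...,2]>0.1)&(Z[...,2]<0.16)&(Z[...,0]>.5)&(Z[...,0]<.68)&(Z[...,1]<-.14)&(Z[...,1]>-.3);print(n,t,'lamp',Z[s].mean(0).round(3))
go(0,0,0)
"
```

```text
centre [ 0.6267 -0.0129] yaw -3.18 slew -0.00 size 208.6 148.6 gapL -0.6 gapR -0.6 pushL [0.5559 0.0631] pushR [ 0.5479 -0.0807]
top edge slope deg -3.31 fence slope -3.13 x0 0.7009 y range [-0.095  0.067] gap at y=.09 -1.4  y=-.12 -0.7
handle top 190 mid [ 0.6127 -0.011 ] 119.0 0.105 [0.2   0.219 0.223]
scene edge slope deg -3.34 fence slope -3.15 x0 0.7002 y range [-0.097  0.067] gap at y=.09 -3.8  y=-.12 -3.1
handle scene 183 mid [ 0.6177 -0.0121] -61.2 0.103 [0.198 0.216 0.221]
top 0 lamp [ 0.548 -0.249  0.132]
top 18 lamp [ 0.548 -0.249  0.132]
scene 0 lamp [ 0.561 -0.25   0.127]
scene 18 lamp [ 0.561 -0.249  0.127]
t 28.95 tcp [0.4642 0.2305 0.4197] jawang 28.45 tilt [-0.002  0.027 -1.   ] gap 1.002 F [-0.6  0.   0.3]
toolframe delta [   8.2 -522.6  414.2] mm
```

View pics/c_18.png

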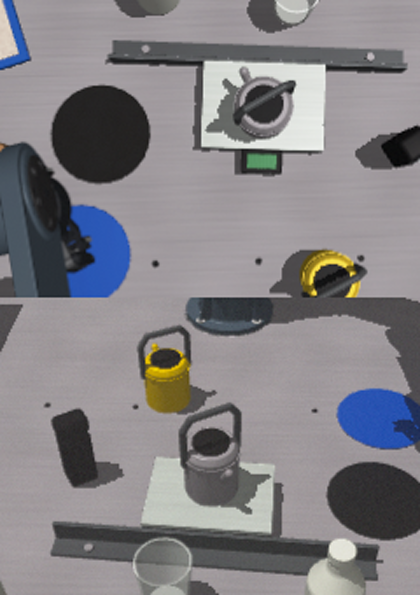

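```bash
python3 -c "
from h import *
for t,x in(('0',.586),('18',.616)):
  for n in('top','scene'):
    z=np.load(f'{n}_{t}.npz');Z=cloud(n,z['d']);h=(Z[...,2]>.14)&(Z[...,2]<.16)&(np.hypot(Z[...,0]-x,Z[...,1]+.013)<.06);q=Z[h]
    A=np.c_[q[:,:2],np.ones(len(q))];c=np.linalg.lstsq(A,q[:,2],rcond=None)[0];r=cv2.minEnclosingCircle((q[:,:2]*1000).astype(np.float32));print(t,n,len(q),'lid plane slope',c[:2].round(3),'circle',np.round(r[0],1),round(r[1],1))
"
```

```text
0 top 694 lid plane slope [-0.001 -0.011] circle [591.4  -8. ] 52.8
0 scene 592 lid plane slope [-0.113 -0.038] circle [593.  -12.3] 51.8
18 top 693 lid plane slope [ 0.004 -0.003] circle [620.3  -6.4] 53.0
18 scene 622 lid plane slope [-0.103 -0.038] circle [621.7  -9.6] 52.8
```

The lid is level in the top view, with its circle centre at about (0.621,-0.008) and the scale centre at (0.627,-0.013). The can stands upright, 8–13 mm from the middle, and nothing is being touched. Handing in.

```bash
python3 -c "
from h import *
print(manip.sign_off())"
```

```text
the job is handed in; nothing more can be done
None
```

The scale is flush against the fence and the can is back on its platform, upright and released. I handed the job in at about 29 s of the 72 s; the sign-off gives no verdict.

**What I did:** I lifted the can by its handle and set it down in the middle of the black mat. I then pushed the scale's near face left, right, left, with a final nudge on the right. The display was never pushed, and the largest slew I measured was about 5°. Finally I carried the can back and released it on the platform.

**Last checks:**
- **Scale:** slew is about 0.0°. The two cameras put the corner gaps between -0.6 and -3.8 mm, so the two corners match to within 1 mm in each view. The negative values are calibration bias.
- **Can:** about 8–14 mm from the platform's middle, against a limit of 30 mm. The handle and lid measurements differ by a few millimetres. The lid is level in the top view. The scene camera shows a slope on the lid, but it shows the same slope in the starting picture.
- **Bystanders:** the lamp has not moved. I kept clear of the wand and the tape roll but did not re-measure them at the end.
- **Arm:** open, clear of everything and reading close to 0 N.

**Not as planned:** the wrist tilted by up to 0.2 rad during the pushes. I straightened it twice by dragging the closed fingertips backward on bare bench, which peaked at about 76 N on the wrist, under the 120 N limit.

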